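Turn the hob control module over onto the assembly rest

TASK

Lift the lid of the kit case until it rests open on its stop, and leave it open. Then take out the touch-control module (not the plain heat-shield plate that shares the case), turn it over, and stand it square and central on the ledge of the sloped assembly rest, leaning back against the sheet with its display side hidden and its connector side showing. Do not drop the module or lay it on the bench, and leave the plate, the wrench, the screw bin and the carton where they are.

Things in the scene. Friction and masses are not known exactly. Their poses are not given: they have to be found in the camera images.
- case: Grey plastic kit case, fixed to the bench, shut by a lid. Base 160 (x) x 216 (y) x 50 mm high. Origin: centre of its underside, on the bench; x points from its front (pull-tab side, towards the robot) to the hinge side, z up. Inside are two slanted slots, one behind the other, one holding the module, the other the plate; which holds which varies.
- slot_front (a point): Foot of the front slot, at case x = -1 mm, 12 mm above the bench: middle of the line (along case y) where the slot's black back plate meets its ledge. A part in a slot leans 25 degrees from vertical, its top edge towards the case's front (-x): it lies on the 45 mm high back plate, which is under it on its front side, and stands on the ledge, square to that.
- slot_rear (a point): The same point of the rear slot, at case x = +55 mm; the slots are parallel and alike. The top 35 mm of the module (along its slope) stands free above back plate and case rim.
- lid (a joint): Angle of the case's lid: 0 shut, 1.75 rad open on its stop, just past upright. Lid 160 x 216 mm, 46 mm deep, 0.25 kg, hinged at the rear top edge of the base; light friction and damping. Let go below about 1.25 rad it falls shut; beyond about 1.4 rad it sinks by itself onto the stop within 1 to 2 s.
- lid_hinge (a point): Middle of the lid's hinge line, at case x = +80 mm, 50 mm above the bench; the line runs along the case's y axis. The point's axes turn with the lid.
- lid_tab (a point): Grip point on the black pull tab at the middle of the lid's front, 25 mm out from the wall. The tab is 38 mm long, 30 wide (along case y), 9 thick. Lid shut: it points level to case -x, 86 mm above the bench, its top 5 mm below the lid's top; this point is 185 mm in front of and 36 mm above the hinge line. Pinched on its two sides it can turn between the pads as the lid swings.
- module: Touch-control module, the part to turn over: green circuit board in a black frame, 80 (x) x 180 (y) x 10 mm (z), about 0.16 kg. Origin: its centre. z points out of its display side (four digit displays, eight round steel touch springs in a row); the other, connector side has a white connector, a square chip and a metal can. In the case the display side is the upper one and x points down the slope.
- module_top (a point): Middle of the module's top edge as it stands in the case (module x = -40 mm, y = 0, z = 0), where it can be pinched across its 10 mm. Both faces are flat to the frame. Same axes as the module.
- plate: Plain metal heat-shield plate with three ribs, 62 x 150 x 8 mm, in the other slot, leaning like the module; to be left there. Origin: 40 mm up the slope from the slot's ledge and 5 mm out from its back plate (9 mm above the plate's middle); same axes as the module in the case.
- stand: Assembly rest, fixed to the bench: a grey bent-sheet slope on a dark steel base plate (130 x 150 x 6 mm). Origin on the bench under it; x points to the side that the slope faces (away from the robot), z up.
- rest: Sloped sheet of the stand, 30 degrees from vertical, facing up and away from the robot: 140 mm wide (y), 50 mm up the slope; at its foot a ledge square to it, 18 mm deep, ending in a 4 mm lip. Origin: middle of the line where sheet and ledge meet, 48 mm above the bench; x down the slope, y along the ledge, z out of the sheet. Module in place: centre at x -40, y 0, z +5 mm, its top 30 mm free.
- wrench: Steel wrench, 160 mm long, lying on the bench; origin on its underside. To be left alone.
- screw_bin: Open plastic bin 140 x 100 x 65 mm on the bench; origin: centre of its underside. To be left alone.
- carton: Open cardboard box 150 x 110 x 70 mm on the bench; origin: centre of its underside. To be left alone.
Things that resemble listed ones, but are neither listed nor needed, are in the scene too. Leave any orange look-alike of the stand alone.

How it is judged (in metres and radians):
On the way, in this order (a step that is already met when the one before it is completed fails the run):
1. the lid rests open on its stop (value of joint lid above 1.68 rad), for 0.2 s.
2. the module has been drawn up clear of the case's base, the lid still open (z of module in the frame of case above 0.11 m and value of joint lid above 1.68 rad), for 0.1 s.
3. the module is turned over: its display side looks downward (angle between module's own z axis and vertical above 1.9 rad), for 0.1 s.
At the end, for the whole second after the job is handed in: Lid open (over 1.68 rad). Module seated on the rest's ledge (6 to 8 mm), within 25 mm of its middle, leaning on the sheet (9 degrees), square (7 degrees), display side against the sheet, released and still. Plate within 15 mm, wrench, bin and carton within 20 mm of their starts (value of joint lid above 1.68 rad and x of module in the frame of rest between -0.048 and -0.034 m and y of module in the frame of rest between -0.025 and 0.025 m and z of module in the frame of rest between 0.001 and 0.011 m and angle between the z axis of module and the z axis of rest, either way round below 0.16 rad and angle between the y axis of module and the y axis of rest, either way round below 0.12 rad and angle between module's own z axis and vertical above 1.9 rad and linear speed of module below 0.02 m/s and distance of plate from where it was at the start of the episode below 0.015 m and distance of each of wrench, screw_bin, carton from where it was at the start of the episode below 0.02 m); the robot touches nothing.
It fails at once if the module is dropped or laid on the bench (height (world z) of module below 0.03 m).
It fails at once if the heat-shield plate is moved more than 15 mm (distance of plate from where it was at the start of the episode above 0.015 m).
It fails at once if the wrench, screw bin or carton is moved more than 20 mm (distance of any of wrench, screw_bin, carton from where it was at the start of the episode above 0.02 m).
It also fails if it takes over 64 s, if anything falls off the work surface, if the arm or the gripper's body presses on something with over 40 N, if the wrist force passes 120 N, or if a joint passes its speed limit or range.

ROBOT

A 7-joint arm with a two-finger parallel gripper is mounted at the origin on the work surface. World frame = base frame: x ahead of the robot, y to its left, z up, the work surface at z = 0. Lengths are in m, angles in degrees, forces in N, time in s.
With the tool pointing down it reaches from about 0.425 to 0.925 m from the base axis. Payload 6.8 kg.
Tool frame: the origin (TCP) lies midway between the tips of the shut fingers; the grasp point (between the pads) lies 19 mm behind it; z points along the fingers, y is the line along which they close (so a half turn about z gives the same grasp; the last joint's range is limited). The gripper opens to 85 mm and grips with 20 to 120 N. Pads are 22 mm wide; open, the fingers measure 114 mm over their backs; the gripper's body (76 mm by 85 mm) begins 54 mm behind the grasp point. The pads swing forward as they close: fully open they stand 13 mm farther back than shut.
Start: joints at [-6.194, 27.33, 1.283, 89.118, -0.659, 63.558, -4.761], TCP at [0.675, 0, 0.195] pointing down, gripper open.
Joint ranges: [-169.35, 169.35], [-19.33, 120.38], [-80.79, 83.38], [13.8, 139.57], [-78.32, 258.32], [9.67, 109.79], [-169.56, 169.56]. Speed limits (degrees/s): [136.94, 136.94, 180, 180, 180, 180, 180].

INTERFACE

Orientations are given as [roll, pitch, yaw] about the fixed x, y, z axes, in that order (R = Rz(yaw) Ry(pitch) Rx(roll)).
In Python, from bench import arm gives the robot as it stands. The module is installed in compiled form; this text tells all that it offers. Calls block until the motion is done:
- arm.move_to(position, orientation): joint-space move of the TCP to a pose.
- arm.move_l(position, rotation=None, v=0.15, threshold=None): straight line of the TCP; rotation=None keeps the orientation; v is the mean speed in m/s. With threshold (N) it stops when the force on the tool has changed by that much, and returns True; else False.
- arm.move_j(angles): joint-space move.
- arm.command_gripper(opening): opening from 0.0 (shut) to 1.0 (fully open); the grip force is fixed at half the most; returns when the fingers have stopped.
- arm.wait(seconds).
- arm.ik(position, orientation): joint angles nearest the present ones, or None.
- arm.get_image(name): name is "scene" or "side" or "wrist"; returns a dict with "frame" (420x560x3 uint8, red, green, blue), "z_map" (420x560 float32, m along the optical axis (not along the pixel's ray), 0 where there is no reading), "fx", "fy", "cx", "cy" (pixels), "rvec" (rotation vector, rad) and "tvec" (3), from world to camera coordinates, as OpenCV has them. Camera axes: x right, y down, z forward; pixel columns grow to the right and rows downward; lengths in m; the calibration is good to about 2 mm. A picture is of the moment at which its call begins.
A pose or a line that the arm cannot do raises arm.Unreachable and nothing moves.
- arm.finish_job(): hands the job in; it is judged then, once.
Trained networks look in a picture, given as the dict that the camera call returned (one of the last four; its "shot" number tells which), for a name from the list of things; names that differ only in an ending like _2 or _b are one class to them, and where a whole thing is asked for, a point or a joint stands for the part that bears it (a point fixed in the world has none). Each returns a list of dicts, best first, with "p" (0 to 1); they miss things now and then, are a little off and sometimes report something else, mostly with a low value. They report only what shows in the picture. A call takes as long as a camera call. They do not tell look-alikes from the thing itself.
- arm.cut_out(picture, label): "region" (420x560 bool, what is visible of it) and "uv" ([column, row] in pixels, amid what is visible of it).
- arm.tip_of(picture, label): "uv" ([column, row] in pixels: a listed point, or the origin of a listed thing).
Readings, each from a call of its own:
- arm.current_time_s(): time.
- arm.current_joints(): joint angles.
- arm.current_qvel(): joint speeds.
- arm.current_tau(): joint torques, N m.
- arm.current_eef_pos(): TCP position.
- arm.current_ee_rot(): TCP orientation.
- arm.current_contact_force(): force on the tool from outside, world axes, zero at the start.
- arm.current_ft_torque(): the same for the moment, N m.
- arm.current_gripper_width(): opening from 0.0 (shut) to 1.0 (fully open).
- arm.current_finger_force(): force on a finger pad.
Only numpy, scipy, OpenCV 4.12 (cv2) and the standard library are available. Lean on these libraries where they do the work, as an engineer would, in place of code of your own. Each camera call takes 0.05 s, during which the arm holds its last target. There are 200 camera calls.

## Working session

There is one attempt and no reset: what is moved stays moved. The work goes in short steps, each a Python script; the robot and the scene stay as the last script left them, time stands still between calls to the robot, and variables do not carry over. Pictures are saved under pics/ and viewed, at most 10 in all, crops included, and the job is handed in when it is done.

```bash
mkdir -p pics; cat > h.py <<'E'
import numpy as np, cv2
from scipy.spatial.transform import Rotation as R
from bench import arm
def pose(d):
    Rm=cv2.Rodrigues(np.array(d["rvec"],float))[0]; return Rm,np.array(d["tvec"],float).ravel()
def cloud(d):
    Rm,t=pose(d); z=d["z_map"]; v,u=np.indices(z.shape)
    P=np.stack([(u-d["cx"])/d["fx"]*z,(v-d["cy"])/d["fy"]*z,z],-1)
    W=(P-t)@Rm; W[z<=0]=np.nan; return W
def ray(d,uv):
    Rm,t=pose(d); r=np.array([(uv[0]-d["cx"])/d["fx"],(uv[1]-d["cy"])/d["fy"],1.])@Rm
    return -t@Rm, r
def at_z(d,uv,z):
    o,r=ray(d,uv); return o+r*(z-o[2])/r[2]
def proj(d,p):
    Rm,t=pose(d); c=np.asarray(p)@Rm.T+t; return c[...,:2]/c[...,2:]*[d["fx"],d["fy"]]+[d["cx"],d["cy"]]
def save(d,n): cv2.imwrite("pics/"+n,d["frame"][...,::-1])
E
python3 - <<'E'
from h import *
np.set_printoptions(precision=3,suppress=True)
ims=[]
for n in["scene","side"]:
    d=arm.get_image(n); ims.append(d["frame"]); W=cloud(d); print(n,"cam",ray(d,(280,210)))
    for l in["case","lid","lid_tab","lid_hinge","stand","rest","wrench","screw_bin","carton"]:
        for r in arm.tip_of(d,l)[:3]:
            u,v=np.round(r["uv"]).astype(int); print(l,"tip",round(r["p"],2),u,v,W[min(max(v,0),419),min(max(u,0),559)])
    for l in ["case","lid","stand","rest"]:
        for r in arm.cut_out(d,l)[:3]:
            p=W[r["region"]];p=p[~np.isnan(p[:,0])]; print(l,"cut",round(r["p"],2),np.round(r["uv"]),len(p),np.median(p,0),np.percentile(p,1,axis=0),np.percentile(p,99,axis=0))
    save(d,n+"0.png")
E
```

```text
scene cam (array([ 1.368, -0.02 ,  0.982]), array([-0.671,  0.017, -0.742]))
case tip 0.73 223 242 [ 0.662 -0.146  0.089]Traceback (most recent call last):
  File "<stdin>", line 7, in <module>
ValueError: it knows: carton, case, lid_hinge, lid_tab, module, module_top, plate, rest, screw_bin, slot_front, slot_rear, stand, wrench
```

```bash
python3 - <<'E'
from h import *
np.set_printoptions(precision=3,suppress=True)
for n in["scene","side"]:
    d=arm.get_image(n); W=cloud(d); print(n,"cam",*ray(d,(280,210)))
    for l in["case","lid_tab","lid_hinge","stand","rest"]:
        for r in arm.tip_of(d,l)[:3]:
            u,v=np.round(r["uv"]).astype(int); print(l,"tip",round(r["p"],2),u,v,W[min(max(v,0),419),min(max(u,0),559)])
    for l in ["case","lid_tab","stand","wrench","screw_bin","carton"]:
        for r in arm.cut_out(d,l)[:3]:
            p=W[r["region"]];p=p[~np.isnan(p[:,0])]; print(l,"cut",round(r["p"],2),np.round(r["uv"]),len(p),np.median(p,0),np.percentile(p,1,axis=0),np.percentile(p,99,axis=0))
    save(d,n+"0.png")
E
```

```text
scene cam [ 1.368 -0.02   0.982] [-0.671  0.017 -0.742]
case tip 0.56 223 239 [ 0.654 -0.146  0.091]
lid_tab tip 0.69 226 191 [ 0.481 -0.146  0.088]
lid_hinge tip 0.94 219 246 [ 0.658 -0.158  0.069]
stand tip 0.84 395 302 [0.848 0.252 0.081]
stand tip 0.77 336 180 [0.418 0.171 0.054]
stand tip 0.66 346 236 [0.636 0.171 0.062]
rest tip 0.86 342 180 [0.416 0.19  0.052]
rest tip 0.84 263 172 [ 0.374 -0.043  0.055]
rest tip 0.82 350 239 [0.641 0.181 0.055]
case cut 0.95 [218. 226.] 5726 [ 0.62  -0.156  0.095] [ 0.482 -0.264  0.003] [ 0.665 -0.05   0.1  ]
case cut 0.23 [222. 224.] 4759 [ 0.602 -0.156  0.096] [ 0.481 -0.263  0.053] [ 0.664 -0.05   0.1  ]
lid_tab cut 0.82 [223. 223.] 4662 [ 0.601 -0.155  0.096] [ 0.486 -0.262  0.056] [ 0.664 -0.05   0.1  ]
stand cut 0.85 [402. 302.] 3260 [0.836 0.284 0.009] [0.736 0.204 0.   ] [0.89  0.373 0.091]
stand cut 0.82 [339. 180.] 1712 [0.41  0.186 0.05 ] [0.333 0.116 0.   ] [0.446 0.264 0.092]
stand cut 0.82 [254. 176.] 1045 [ 0.374 -0.073  0.047] [ 0.307 -0.127  0.001] [ 0.695 -0.018  0.333]
wrench cut 0.72 [290. 303.] 519 [0.793 0.021 0.006] [ 0
[... 1069 characters left out ...]
.659 0.265 0.091]
stand cut 0.72 [295. 303.] 2205 [0.38  0.197 0.007] [0.315 0.119 0.001] [0.433 0.263 0.091]
stand cut 0.66 [168. 258.] 1898 [0.808 0.295 0.008] [ 0.729  0.21  -0.   ] [0.882 0.372 0.09 ]
wrench cut 0.5 [227. 213.] 253 [0.787 0.033 0.006] [ 0.77  -0.06  -0.003] [0.808 0.095 0.012]
screw_bin cut 0.74 [198. 347.] 2483 [0.543 0.453 0.01 ] [ 0.458  0.395 -0.002] [0.612 0.518 0.067]
screw_bin cut 0.24 [302. 193.] 2779 [ 0.564 -0.138  0.095] [ 0.47  -0.263  0.048] [ 0.659 -0.045  0.101]
carton cut 0.66 [330. 150.] 1212 [ 0.62  -0.458  0.035] [ 0.534 -0.514 -0.001] [ 0.7   -0.369  0.072]
carton cut 0.15 [198. 346.] 2471 [0.542 0.453 0.01 ] [ 0.458  0.396 -0.001] [0.611 0.519 0.066]
```

View pics/scene0.png

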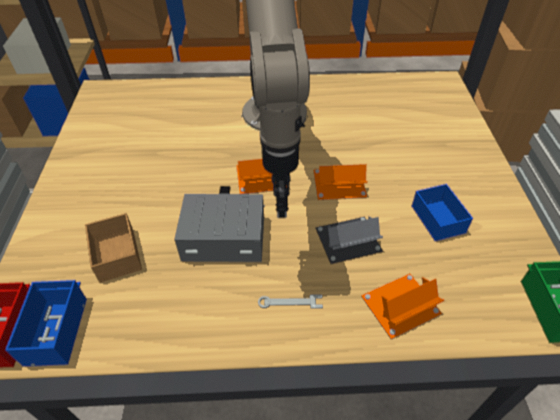

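View pics/side0.png

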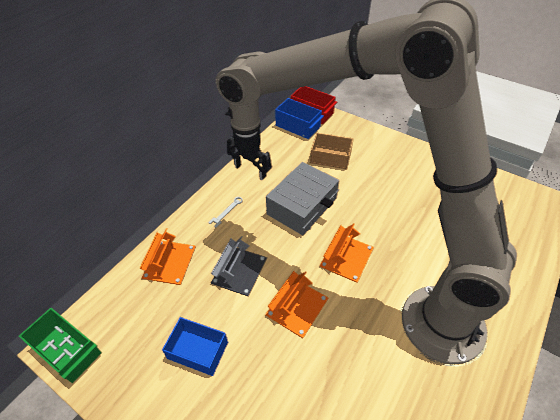

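The grey stand at scene (346,236) / side (242,270) is the one described: a grey sheet on a dark base. Those at scene (258,175), (341,181) and (402,302) are orange look-alikes. Next I fit the poses and confirm the stand in a crop.

```bash
python3 - <<'E'
from h import *
np.set_printoptions(precision=4,suppress=True)
A={};crops=[]
for n in["scene","side"]:
    d=arm.get_image(n); W=cloud(d)
    r=arm.cut_out(d,"case")[0]; p=W[r["region"]]; p=p[~np.isnan(p[:,0])]
    t=p[(p[:,2]>.092)]; t=t[(t[:,0]>.45)]
    rect=cv2.minAreaRect((t[:,:2]*1000).astype(np.float32)); print(n,"lidtop",rect,len(t),np.median(t[:,2]))
    g=[x for x in arm.cut_out(d,"stand")]
    for x in arm.cut_out(d,"stand"):
        m=d["frame"][x["region"]].mean(0); 
        if m[0]-m[2]<40 and np.nanmedian(W[x["region"]][:,0])>.5:
            q=W[x["region"]];q=q[~np.isnan(q[:,0])]; A[n]=q; print("stand",m,x["p"],len(q))
    c=(346,236) if n=="scene" else (242,270)
    crops.append(cv2.resize(d["frame"][c[1]-45:c[1]+45,c[0]-60:c[0]+60,::-1],None,fx=3.3,fy=3.3,interpolation=2))
cv2.imwrite("pics/crop.png",np.hstack(crops))
np.savez("stand.npz",**A)
for n,q in A.items():
    b=q[q[:,2]<.015]; print(n,"base",cv2.minAreaRect((b[:,:2]*1000).astype(np.float32)))
    s=q[q[:,2]>.02]
    best=None;rng=np.random.default_rng(0)
    for _ in range(2000):
        a=s[rng.choice(len(s),3,False)]; nn=np.cross(a[1]-a[0],a[2]-a[0]); L=np.linalg.norm(nn)
        if L<1e-5: continue
        nn/=L; i=abs((s-a[0])@nn)<.002
        if best is None or i.sum()>best.sum(): best=i
    s=s[best]; c=s.mean(0); nn=np.linalg.svd(s-c)[2][2]; nn*=np.sign(nn[2])
    ya=np.degrees(np.arctan2(nn[1],nn[0])); yv=np.array([-nn[1],nn[0],0])/np.hypot(*nn[:2]); e=(s-c)@yv
    print(n,"sheet",best.sum(),len(best),"n",nn,"yaw",ya,"tilt",np.degrees(np.arcsin(nn[2])),"c",c,"y ext",np.percentile(e,[.5,2,98,99.5]),"z",np.percentile(s[:,2],[1,99]))
E
```

```text
scene lidtop ((563.4622192382812, -156.0655975341797), (216.13551330566406, 196.16612243652344), 86.90300750732422) 3805 0.09618407560603816
stand [72.7298 73.1709 73.6465] 0.87 2225
side lidtop ((560.86865234375, -154.75643920898438), (220.50088500976562, 193.5199432373047), 86.23016357421875) 2081 0.09579937531002942
stand [79.9407 80.1617 82.8702] 0.86 1956
scene base ((597.57177734375, 198.75033569335938), (134.9478302001953, 179.3792724609375), 14.406986236572266)
scene sheet 622 1151 n [0.8477 0.2024 0.4903] yaw 13.430960327116843 tilt 29.35749580962289 c [0.627  0.1914 0.0697] y ext [-0.0696 -0.0664  0.0677  0.0706] z [0.0463 0.0915]
side base ((613.1728515625, 170.53082275390625), (151.7280731201172, 189.93408203125), 13.47059154510498)
side sheet 176 695 n [0.8152 0.1998 0.5436] yaw 13.767468798214047 tilt 32.92712995887608 c [0.6254 0.198  0.0689] y ext [-0.0748 -0.0718  0.0644  0.065 ] z [0.0457 0.093 ]
```

View pics/crop.png

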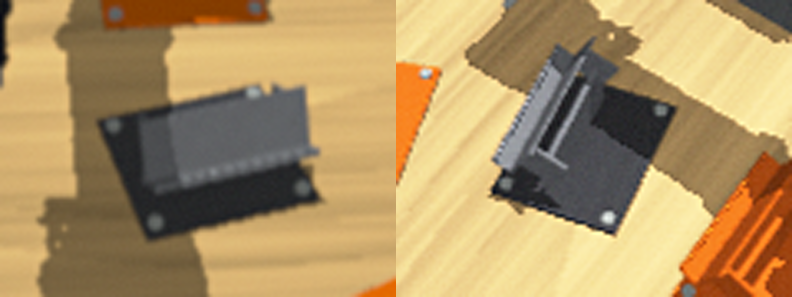

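The crop shows the grey sheet on a dark base plate with ledge and lip (the stand to use), and orange ones beside it. Next I go above the tab for a close look.

```bash
python3 - <<'E'
from h import *
np.set_printoptions(precision=4,suppress=True)
print(arm.current_ee_rot(),arm.current_time_s())
yaw=-3.4
arm.move_to([.478,-.149,.22],[180,0,yaw])
print(arm.current_joints(),arm.current_ee_rot())
d=arm.get_image("wrist"); save(d,"w1.png"); W=cloud(d)
for r in arm.tip_of(d,"lid_tab"): print(r, at_z(d,r["uv"],.0905))
t=W.reshape(-1,3); 
top=t[(t[:,2]>.09)&(t[:,2]<.102)&(t[:,0]>.4)&(abs(t[:,1]+.155)<.13)]
print(len(top),cv2.minAreaRect((top[:,:2]*1000).astype(np.float32)))
tab=t[(t[:,2]>.082)&(t[:,2]<.0935)&(abs(t[:,1]+.155)<.06)&(t[:,0]<.50)&(t[:,0]>.44)]
print(len(tab),tab.min(0),tab.max(0),np.median(tab,0))
E
```

```text
[179.999   -0.0001  89.9967] 1.7
[ -9.6593   9.3013  22.3678 111.999   -4.1081  59.4091 -78.7213] [-179.9979   -0.0449   -3.2548]
{'uv': [279.1, 202.6], 'p': 0.7} [ 0.4758 -0.1511  0.0905]
41359 ((558.6876220703125, -155.709228515625), (216.66343688964844, 196.7037811279297), 86.7835464477539)
883 [ 0.4596 -0.167   0.0879] [ 0.4971 -0.136   0.0928] [ 0.479  -0.1512  0.0908]
```

View pics/w1.png

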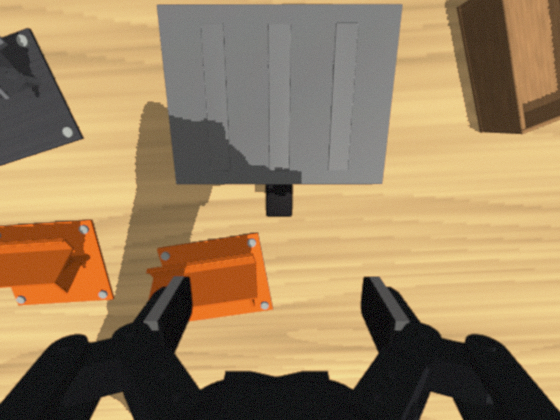

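Wrist view: the black tab is at (279,200), below the lid's front edge at row 184; the fingers straddle it. I take the tab at (0.475, -0.151) and the case yaw as -3.2°. Opening the lid now.

```bash
cat >> h.py <<'E'
CY=np.radians(-3.2); CC=np.array([.5795,-.1568,0.])
def case(x,y,z): return CC+np.array([np.cos(CY)*x-np.sin(CY)*y,np.sin(CY)*x+np.cos(CY)*y,z])
E
python3 - <<'E'
from h import *
np.set_printoptions(precision=3,suppress=True)
def tab(th):
    a=th+np.arctan2(36,185); r=np.hypot(185,36)/1000
    return case(.08-r*np.cos(a),0,.05+r*np.sin(a)-.019)
rot=[180,0,-3.2]
arm.move_l(tab(0),rot,v=.2)
arm.command_gripper(0.0); print("w",arm.current_gripper_width(),arm.current_finger_force())
for th in np.linspace(0,1.62,9)[1:]:
    arm.move_l(tab(th),rot,v=.14); print(round(th,2),arm.current_contact_force(),arm.current_gripper_width())
arm.command_gripper(1.0)
p=tab(1.62); arm.move_l(p+[0,0,.10],v=.2)
print(arm.current_time_s())
d=arm.get_image("scene"); save(d,"s2.png"); W=cloud(d)
for l in["module","plate"]:
    for r in arm.cut_out(d,l)[:2]: print(l,r["p"],r["uv"],np.nanmedian(W[r["region"]],0),r["region"].sum())
for l in["module_top","module","plate","slot_front","slot_rear","lid_hinge"]:
    for r in arm.tip_of(d,l)[:2]: print(l,r)
E
```

```text
w 0.0012487553275232028 0.0
0.2 [-0.34   0.559  0.328] 0.002945276097540975
0.4 [-0.124  0.051  0.183] -0.00018463480797417518
0.61 [ 0.125 -0.959 -0.43 ] 0.0006827357620023268
0.81 [0.035 0.33  0.055] 0.000539982090113417
1.01 [-1.264 -0.115 -0.405] 0.00070424803120809
1.22 [ 0.908 -1.563  0.294] 0.0012113709273445716
1.42 [-0.068 -0.233  0.097] -0.0008230262242724286
1.62 [ 0.262 -1.06  -0.003] -0.0010856080957829899
9.4917
module 0.49 [222.3, 219.2] [ 0.601 -0.156  0.096] 4861
module 0.44 [113.5, 247.5] [ 0.61  -0.449  0.025] 2940
module_top {'uv': [119.6, 256.4], 'p': 0.42}
module {'uv': [121.2, 254.8], 'p': 0.59}
slot_rear {'uv': [218.7, 247.0], 'p': 0.86}
lid_hinge {'uv': [218.4, 247.6], 'p': 0.6}
```

View pics/s2.png

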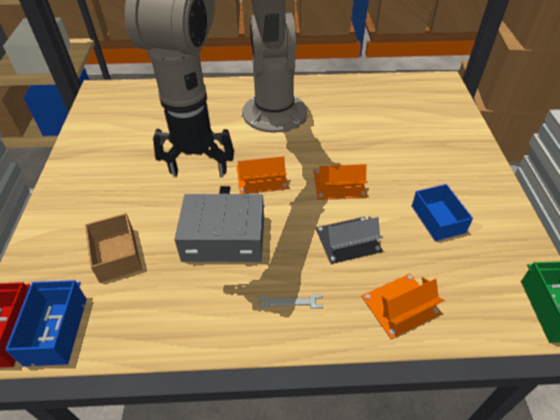

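The lid is still shut and the tab was missed (the gripper closed to zero). I check where the TCP really is.

```bash
python3 - <<'E'
from h import *
np.set_printoptions(precision=4,suppress=True)
print(arm.current_eef_pos(),arm.current_ee_rot(),arm.current_joints())
d=arm.get_image("scene");print(proj(d,np.array(arm.current_eef_pos())), proj(d,case(-.105,0,.086)),arm.current_gripper_width())
a=case(-.105,0,.067); arm.move_to([a[0],a[1],.16],[180,0,-3.2]);print(arm.current_eef_pos(),arm.current_ee_rot())
arm.move_l(a,[180,0,-3.2],v=.2);print(a,arm.current_eef_pos(),arm.current_ee_rot(),arm.current_time_s())
d=arm.get_image("side");save(d,"side2.png");print(proj(d,a),proj(d,case(-.105,0,.086)))
c=proj(d,a).astype(int);cv2.imwrite("pics/c2.png",cv2.resize(d["frame"][c[1]-75:c[1]+75,c[0]-100:c[0]+100,::-1],None,fx=3.5,fy=3.5,interpolation=2))
E
```

```text
[ 0.7043 -0.1638  0.3136] [-179.9999    0.0317   -3.2032] [ -5.7492  29.2519  22.5232  73.6663 -10.9789  79.207  -76.9754]
[202.0243 191.5236] [224.4414 189.8969] 0.9996965926228917
[ 0.4766 -0.1511  0.161 ] [179.9763  -0.158   -3.178 ]
[ 0.4747 -0.1509  0.067 ] [ 0.4759 -0.1514  0.0676] [179.9708  -0.0585  -3.2032] 11.6833
[327.2756 206.2762] [327.731  202.5792]
```

View pics/c2.png

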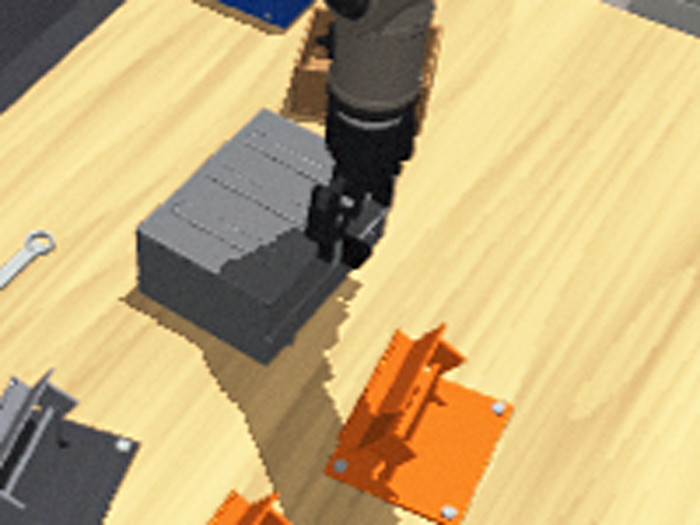

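```bash
python3 - <<'E'
from h import *
np.set_printoptions(precision=4,suppress=True)
a=arm.get_image("wrist"); s=arm.get_image("side")
arm.command_gripper(0.0); print(arm.current_gripper_width(),arm.current_finger_force(),arm.current_time_s())
arm.wait(.5); print(arm.current_gripper_width(),arm.current_finger_force(),arm.current_eef_pos())
b=arm.get_image("wrist"); s2=arm.get_image("side")
c=lambda d:cv2.resize(d["frame"][150:260,255:402,::-1],(400,300))
e=lambda d:cv2.resize(d["frame"][...,::-1],(400,300))
cv2.imwrite("pics/c3.png",np.vstack([np.hstack([e(a),e(b)]),np.hstack([c(s),c(s2)])]))
print(proj(a,case(-.105,0,.0905)),proj(a,np.array(arm.current_eef_pos())))
E
```

```text
-0.0024790318266357026 0.0 12.6
-0.0017305767155171934 0.0 [ 0.4747 -0.151   0.067 ]
[276.048  267.1681] [276.0517 250.789 ]
```

View pics/c3.png

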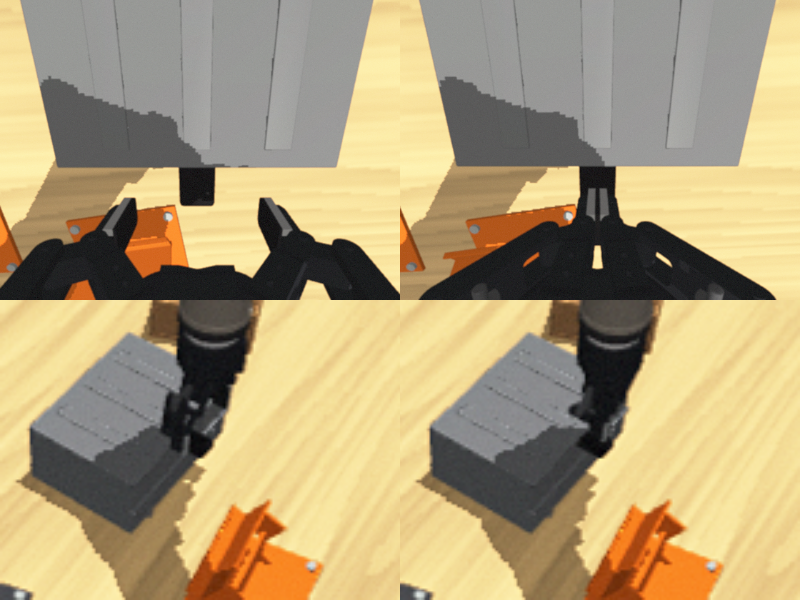

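The shut fingers lie over the tab (wrist (276,259)), not around it. I measure their true height by depth.

```bash
python3 - <<'E'
from h import *
np.set_printoptions(precision=4,suppress=True)
d=arm.get_image("wrist"); W=cloud(d)
for v in range(236,330,8): print(v,W[v,268],W[v,276],W[v,284])
print(ray(d,(280,210)))
s=arm.get_image("scene");W=cloud(s);p=W[(abs(W[...,0]-.475)<.05)&(abs(W[...,1]+.151)<.012)]
c,e=np.histogram(p[:,2],bins=20,range=(0,.2));print(c)
s=arm.get_image("side");W=cloud(s);p=W[(abs(W[...,0]-.475)<.05)&(abs(W[...,1]+.151)<.02)]
c,e=np.histogram(p[:,2],bins=20,range=(0,.2));print(c)
print(p[(p[:,2]>.03)&(p[:,2]<.1)&(p[:,0]<.49)][:20])
E
```

```text
236 [ 0.4938 -0.1471  0.0909] [ 0.4936 -0.1516  0.091 ] [ 0.4942 -0.1561  0.093 ]
244 [ 0.4883 -0.1467  0.0896] [ 0.4883 -0.1513  0.09  ] [ 0.4886 -0.1559  0.0915]
252 [ 0.4836 -0.1464  0.0902] [ 0.4841 -0.151   0.0918] [ 0.4834 -0.1556  0.0908]
260 [ 0.479  -0.1461  0.0912] [ 0.4785 -0.1507  0.0908] [ 0.4779 -0.1554  0.09  ]
268 [ 0.4848 -0.147   0.1123] [ 0.4852 -0.1511  0.1134] [ 0.4849 -0.1551  0.1133]
276 [ 0.4847 -0.1472  0.1202] [ 0.4856 -0.1512  0.1222] [ 0.4849 -0.1549  0.1213]
284 [ 0.4853 -0.1475  0.1287] [ 0.485  -0.1511  0.1284] [ 0.4846 -0.1548  0.1281]
292 [ 0.485  -0.1476  0.1348] [ 0.485  -0.1511  0.1352] [ 0.4847 -0.1546  0.135 ]
300 [ 0.4854 -0.1478  0.1415] [ 0.4847 -0.1511  0.1407] [ 0.4854 -0.1544  0.142 ]
308 [ 0.4869 -0.1481  0.1491] [ 0.4813 -0.1509  0.1414] [ 0.486  -0.1543  0.1483]
316 [ 0.4861 -0.1482  0.1531] [ 0.4771 -0.1507  0.1411] [ 0.4867 -0.1542  0.1542]
324 [ 0.4858 -0.1483  0.1573] [ 0.473  -0.1505  0.141 ] [ 0.4854 -0.1541  0.1572]
(array([ 0.555 , -0.1551,  0.2464]), array([-0.2849,  0.003 , -0.9592]))
[ 0  0  0  0  0  0  0  0 27 90  3 24 24 25 22 31 11 22 28 24]
[81  7 11  7 10 12  6  4 51 95  6 13 16  8  8 17 12 16 15 14]
[[ 0.487  -0.1536  0.0889]
 [ 0.4835 -0.154   0.0907]
 [ 0.4883 -0.1494  0.0869]
 [ 0.4847 -0.1496  0.089 ]
 [ 0.4822 -0.1521  0.0882]
 [ 0.4794 -0.1539  0.0883]
 [ 0.4753 -0.1528  0.0918]
 [ 0.4655 -0.1554  0.0955]
 [ 0.4663 -0.1652  0.0858]
 [ 0.4632 -0.1664  0.0866]
 [ 0.4878 -0.1413  0.0898]
 [ 0.4836 -0.1403  0.0933]
 [ 0.4832 -0.1472  0.0872]
 [ 0.4807 -0.1497  0.0863]
 [ 0.4765 -0.1485  0.0901]
 [ 0.4733 -0.1496  0.0911]
 [ 0.4709 -0.1523  0.09  ]
 [ 0.4672 -0.1521  0.0925]
 [ 0.4655 -0.1563  0.0896]
 [ 0.4625 -0.1577  0.0901]]
```

```bash
python3 - <<'E'
from h import *
np.set_printoptions(precision=4,suppress=True)
def tips(n):
    d=arm.get_image("wrist"); W=cloud(d); print(n,arm.current_eef_pos(),arm.current_ee_rot())
    for v in range(258,270): print(v,W[v,276],d["frame"][v,276])
    s=arm.get_image("side");W=cloud(s);T=np.array(arm.current_eef_pos());
    k=(np.abs(W[...,:2]-T[:2]).max(-1)<.03)&(W[...,2]>T[2]-.02)&(W[...,2]<T[2]+.09); p=W[k]; print(len(p),np.percentile(p,[0,2,5],axis=0))
tips("low")
arm.move_l([.4747,-.1509,.18],v=.25)
a=arm.move_to([.4747,-.1509,.18],[180,-25,-3.2]) 
tips("tilt")
E
```

```text
low [ 0.4747 -0.1509  0.067 ] [180.      -0.0015  -3.2001]
258 [ 0.4804 -0.1508  0.0921] [20 20 21]
259 [ 0.479  -0.1508  0.0904] [19 19 17]
260 [ 0.4787 -0.1507  0.0912] [25 23 26]
261 [ 0.4779 -0.1507  0.0909] [19 16 15]
262 [ 0.477  -0.1506  0.0903] [19 20 20]
263 [ 0.4851 -0.1511  0.1078] [23 19 23]
264 [ 0.485  -0.1511  0.1087] [15  9 15]
265 [ 0.4853 -0.1511  0.1103] [28 29 30]
266 [ 0.4852 -0.1511  0.1112] [23 23 23]
267 [ 0.4849 -0.1511  0.1118] [27 23 26]
268 [ 0.4851 -0.1511  0.1132] [22 19 19]
269 [ 0.4858 -0.1512  0.1157] [17 16 20]
216 [[ 0.4591 -0.18    0.048 ]
 [ 0.4602 -0.1659  0.0492]
 [ 0.4609 -0.1613  0.0514]]
tilt [ 0.4754 -0.1508  0.1799] [179.9708 -24.94    -3.156 ]
258 [ 0.4671 -0.1497  0.0895] [54 51 51]
259 [ 0.4662 -0.1497  0.0907] [49 46 47]
260 [ 0.4652 -0.1496  0.0911] [55 53 49]
261 [ 0.4643 -0.1496  0.0912] [48 47 50]
262 [ 0.4633 -0.1495  0.0908] [48 49 45]
263 [ 0.4666 -0.1498  0.2197] [44 41 42]
264 [ 0.4662 -0.1498  0.2219] [24 24 24]
265 [ 0.4657 -0.1498  0.2228] [26 20 22]
266 [ 0.4652 -0.1498  0.2236] [25 27 22]
267 [ 0.4647 -0.1497  0.224 ] [11 21 23]
268 [ 0.4643 -0.1497  0.2256] [28 23 27]
269 [ 0.4638 -0.1497  0.2264] [29 25 25]
27 [[ 0.4461 -0.1456  0.2114]
 [ 0.4465 -0.1454  0.2124]
 [ 0.4469 -0.145   0.2135]]
```

The real fingertips sit 40 mm behind the reported TCP along the tool axis, in both poses. That is a tool-fixed offset, so I correct for it and retry.

```bash
cat >> h.py <<'E'
OFF=.0405  # real tip lies this far behind the reported TCP
def rot(rpy): return R.from_euler("xyz",rpy,degrees=True).as_matrix()
def tcp(tip,rpy): return np.asarray(tip)+OFF*rot(rpy)[:,2]
E
python3 - <<'E'
from h import *
import sys
np.set_printoptions(precision=3,suppress=True)
q=[180,0,-3.2]
def tab(th):
    a=th+np.arctan2(36,185); r=np.hypot(185,36)/1000
    return tcp(case(.08-r*np.cos(a),0,.05+r*np.sin(a)-.019),q)
arm.command_gripper(1.0)
arm.move_to(tab(0)+[0,0,.07],q)
arm.move_l(tab(0),q,v=.15)
arm.command_gripper(0.0); w=arm.current_gripper_width(); print("w",w,arm.current_finger_force(),arm.current_time_s())
if w<.2: sys.exit()
for th in np.linspace(0,1.62,9)[1:]:
    arm.move_l(tab(th),q,v=.14); print(round(th,2),arm.current_contact_force(),round(arm.current_gripper_width(),3))
arm.command_gripper(1.0)
arm.move_l(tab(1.62)+[-.02,0,.10],v=.2)
print(arm.current_time_s())
E
```

```text
w 0.3403016251056137 58.66437792778015 17.225
0.2 [-0.421 -0.688 -1.87 ] 0.337
0.4 [-1.056 -0.06  -2.289] 0.338
0.61 [-3.013 -0.5    1.619] 0.339
0.81 [-1.265  0.753  0.686] 0.336
1.01 [ 0.631 -0.585 -0.299] 0.337
1.22 [ 0.074 -0.09   0.415] 0.338
1.42 [-0.332  0.393  0.408] 0.341
1.62 [-0.726 -0.52  -2.058] 0.337
21.875
```

```bash
cat >> h.py <<'E'
SY=np.radians(13.6); RO=np.array([.6388,.1955,.048])
def frame(yaw,tilt,s):  # tool rpy: z down the slope, y = s*outward normal
    c,k=np.cos(np.radians(tilt)),np.sin(np.radians(tilt)); Z=R.from_euler("z",yaw).as_matrix()
    z=Z@[k,0,-c]; n=Z@[c,0,k]; y=s*n
    return R.from_matrix(np.stack([np.cross(y,z),y,z],1)).as_euler("xyz",degrees=True), n, -z
def grasp_case(foot,s,dz=0):  # real tip 25 mm below the module's top
    q,n,u=frame(CY,25,s); t=case(foot,0,.012)+n*.005+u*(.055+dz); return tcp(t,q),q
def place(s,lift=0,out=0):
    q,n,u=frame(SY,30,s); t=RO+n*(.005+out)+u*(.055+lift); return tcp(t,q),q
E
python3 - <<'E'
from h import *
np.set_printoptions(precision=1,suppress=True)
def ik(p,q):
    try: r=arm.ik(list(p),list(q)); return None if r is None else np.array(r)
    except Exception as e: return repr(e)
print(arm.current_joints())
for s in(1,-1):
    for f in(-.001,.055): print("case",s,f,grasp_case(f,s)[1],ik(*grasp_case(f,s)),ik(*grasp_case(f,s,.1)))
    print("rest",s,place(s)[1],ik(*place(s)),ik(*place(s,.08)))
E
```

```text
[ -9.8  29.   28.1  80.7 -13.8  73.8 -74.1]
case 1 -0.001 [155.    0.   86.8] [ 40.3  29.1 -34.7 126.   72.   12.6 -59.4] [ 11.1  11.7   1.1 129.9 -16.6  14.2  24.2]
case 1 0.055 [155.    0.   86.8] [ 28.9  30.2 -22.8 119.7  48.3  10.4 -37.9] [ 12.   16.3  -1.1 123.3 -11.   15.9  17.7]
rest 1 [150.    0.  103.6] [-17.   25.4 -10.5 122.4  74.2  10.7 -82.9] [-37.9  14.9  12.8 126.3  17.5  10.3 -29.2]
case -1 -0.001 [-155.     0.   -93.2] [ 64.5  45.2 -68.2 124.7  85.7  36.4 116.4] [ -17.8   13.1   34.2  131.6  -43.9   17.3 -129.1]
case -1 0.055 [-155.     0.   -93.2] [  -1.1   29.3   14.3  121.7  -64.3   10.8 -111.5] [ -17.    18.4   33.5  125.1  -45.7   19.9 -129.5]
rest -1 [-150.     0.   -76.4] [  2.1  28.8 -33.8 121.1  81.6  21.   94.2] [ -61.9   18.3   41.9  127.6  -37.2   10.9 -156.2]
```

```bash
python3 - <<'E'
from h import *
np.set_printoptions(precision=3,suppress=True)
p,q=grasp_case(.027,1,.13); arm.move_to(list(p),list(q)); arm.command_gripper(.45)
print(arm.current_joints(),arm.current_time_s())
d=arm.get_image("wrist"); W=cloud(d)
f=d["frame"].copy()
for l in["module","plate"]:
    for r in arm.cut_out(d,l)[:2]:
        P=W[r["region"]];P=P[~np.isnan(P[:,0])]; L=(P-CC)@R.from_euler("z",CY).as_matrix()
        print(l,round(r["p"],2),r["uv"],len(P),np.percentile(L,[2,50,98],axis=0))
for l in["module_top","module","plate","slot_front","slot_rear"]:
    for r in arm.tip_of(d,l)[:2]:
        u,v=np.round(r["uv"]).astype(int); print(l,r,(W[v,u]-CC)@R.from_euler("z",CY).as_matrix()); cv2.circle(f,(int(u),int(v)),4,(255,0,0),1)
for x in(-.001,.055):
    _,n,u=frame(CY,25,1); c=proj(d,case(x,0,.012)+n*.01+u*.08); cv2.circle(f,tuple(int(k) for k in c),4,(0,255,0),1)
cv2.imwrite("pics/w4.png",f[...,::-1])
E
```

```text
[  5.459  10.109   7.047 127.18  -15.768  18.682  22.804] 23.8917
module 0.66 [301.6, 195.4] 2559 [[ 0.019 -0.081  0.027]
 [ 0.024  0.018  0.087]
 [ 0.049  0.091  0.089]]
plate 0.73 [248.2, 206.6] 2169 [[-0.029 -0.071  0.021]
 [-0.024  0.01   0.07 ]
 [ 0.002  0.071  0.072]]
module {'uv': [298.3, 201.7], 'p': 0.59} [0.019 0.014 0.085]
plate {'uv': [248.7, 211.6], 'p': 0.72} [-0.022  0.006  0.072]
slot_front {'uv': [249.0, 199.9], 'p': 0.84} [-0.022  0.017  0.071]
slot_front {'uv': [291.5, 378.8], 'p': 0.47} [-0.073  0.01   0.249]
slot_rear {'uv': [290.7, 194.3], 'p': 0.69} [0.042 0.006 0.028]
```

View pics/w4.png

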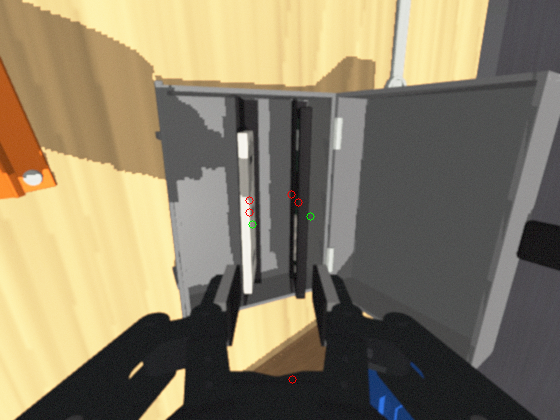

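The lid is open. The black module is in the rear slot (u≈302) and the silver plate in the front one (u≈247), both at the poses the geometry predicts. Grasping the module in the rear slot.

```bash
python3 - <<'E'
from h import *
import sys
np.set_printoptions(precision=3,suppress=True)
p,q=grasp_case(.055,1,.12); arm.move_to(list(p),list(q))
p,q=grasp_case(.055,1,0)
try: hit=arm.move_l(list(p),list(q),v=.12,threshold=12)
except arm.Unreachable as e: print("unreach",e); sys.exit()
print("hit",hit,arm.current_joints(),np.array(arm.current_eef_pos())-p)
if hit: sys.exit()
arm.command_gripper(0); print("w",arm.current_gripper_width(),arm.current_finger_force(),arm.current_contact_force(),arm.current_time_s())
if arm.current_gripper_width()<.05: sys.exit()
p,q=grasp_case(.055,1,.13)
print(arm.move_l(list(p),list(q),v=.12),arm.current_contact_force(),arm.current_gripper_width(),arm.current_joints(),arm.current_time_s())
E
```

```text
unreach the arm cannot follow that straight line within its joint ranges
```

The straight line runs into the J6 limit, so the elbow needs another swivel. I identify the kinematics from free `arm.ik` samples to plan it.

```bash
cat > kin.py <<'E'
from h import *
from scipy.optimize import least_squares
AL=np.radians([0,-90,90,90,90,90,-90])
def fk(j,p):
    a=[0,0,0,p[1],p[2],0,p[3]]; d=[p[0],0,p[4],0,p[5],0,p[6]]; T=np.eye(4)
    for i in range(7):
        t=np.radians(j[i])+p[7+i]; c,s=np.cos(t),np.sin(t); ca,sa=np.cos(AL[i]),np.sin(AL[i])
        T=T@np.array([[c,-s,0,a[i]],[s*ca,c*ca,-sa,-d[i]*sa],[s*sa,c*sa,ca,d[i]*ca],[0,0,0,1]])
    return T
E
python3 - <<'E'
from kin import *
rng=np.random.default_rng(1); D=[]
for _ in range(150):
    p=[rng.uniform(.4,.8),rng.uniform(-.3,.3),rng.uniform(.1,.4)]; q=[180+rng.uniform(-35,35),rng.uniform(-35,35),rng.uniform(-180,180)]
    j=arm.ik(p,q)
    if j is not None: D.append((np.array(j),np.array(p),rot(q)))
print(len(D),arm.current_time_s())
def res(p):
    o=[]
    for j,x,Q in D:
        T=fk(j,p); o+=[T[:3,3]-x,.3*(T[:3,:3]-Q).ravel()]
    return np.concatenate(o)
best=None
for off in np.radians([0,90,180,-90]):
  for b in (0,1):
    x0=np.r_[.3,.05,.08,.07,.35,.4,.3,np.zeros(6),off]
    if b: x0[1:4]=0
    r=least_squares(res,x0,max_nfev=60)
    if best is None or r.cost<best.cost: best=r
print(best.cost,np.abs(best.fun).max(),np.round(best.x,4)); np.save("kin.npy",best.x)
E
```

```text
138 24.55
30.92750207252957 0.6168079864283504 [ 0.1704  0.1116 -0.1493  0.1183 -0.3826  0.2388  0.0294 -3.0024  0.559
  3.1725  0.9692 -0.1888  2.4398  1.432 ]
```

```bash
sed -i 's/^AL=.*/AL=np.radians([0,-90,90,-90,90,-90,90])/' kin.py; python3 - <<'E'
from kin import *
rng=np.random.default_rng(1); D=[]
for _ in range(120):
    p=[rng.uniform(.4,.8),rng.uniform(-.3,.3),rng.uniform(.1,.4)]; q=[180+rng.uniform(-35,35),rng.uniform(-35,35),rng.uniform(-180,180)]
    j=arm.ik(p,q)
    if j is not None: D.append((np.array(j),np.array(p),rot(q)))
def res(p):
    o=[]
    for j,x,Q in D:
        T=fk(j,p); o+=[T[:3,3]-x,.3*(T[:3,:3]-Q).ravel()]
    return np.concatenate(o)
best=None
for off in np.radians([0,90,180,-90]):
    r=least_squares(res,np.r_[.3,0,0,0,.4,.4,.25,np.zeros(6),off],max_nfev=60)
    if best is None or r.cost<best.cost: best=r
print(best.cost,np.abs(best.fun).max(),np.round(best.x,4)); np.save("kin.npy",best.x)
E
```

```text
24.210467595718697 0.6658641777937941 [-0.0311 -0.0436  0.359  -0.174   0.2756 -0.0932  0.032   0.114  -0.2245
 -0.1475 -2.1914  0.3169  2.2809 -1.2888]
```

```bash
python3 - <<'E'
from kin import *
import itertools
rng=np.random.default_rng(1); D=[]
for _ in range(120):
    p=[rng.uniform(.4,.8),rng.uniform(-.3,.3),rng.uniform(.1,.4)]; q=[180+rng.uniform(-35,35),rng.uniform(-35,35),rng.uniform(-180,180)]
    j=arm.ik(p,q)
    if j is not None: D.append((np.array(j),np.array(p),rot(q)))
J=np.array([d[0] for d in D]); Q=np.array([d[2] for d in D]); X=np.array([d[1] for d in D])
C=[]
for s in itertools.product([1,-1],repeat=7):
    e=R.from_euler("zyzyzyz".upper(),J*np.array(s),degrees=True) if False else None
    M=R.identity(len(J))
    for i,a in enumerate("zyzyzyz"): M=M*R.from_euler(a,s[i]*J[:,i],degrees=True)
    # best constant tool rotation
    rel=M.inv()*R.from_matrix(Q); m=rel.mean(); C.append(((m.inv()*rel).magnitude().mean(),s,m.as_euler("xyz",degrees=True)))
C.sort(key=lambda c:c[0]); print(C[:3])
s=np.array(C[0][1]); m=R.from_euler("xyz",C[0][2],degrees=True)
# position: X = sum of M_i @ offset_i (linear in link offsets)
A=np.zeros((len(J),3,21)); M=R.identity(len(J))
for i,a in enumerate("zyzyzyz"):
    M=M*R.from_euler(a,s[i]*J[:,i],degrees=True); A[:,:,3*i:3*i+3]=M.as_matrix()
A=np.concatenate([A,np.tile(np.eye(3),(len(J),1,1))],2).reshape(-1,24)
l,*_=np.linalg.lstsq(A,X.ravel(),rcond=None); print(np.abs(A@l-X.ravel()).max()); print(np.round(l.reshape(8,3),4))
np.savez("kin.npz",s=s,m=m.as_matrix(),l=l)
E
```

```text
[(np.float64(8.494851147221523e-12), (-1, 1, -1, 1, -1, 1, -1), array([-6.24088440e-11,  1.00645472e-10,  9.00000000e+01])), (np.float64(0.7357331338069714), (-1, 1, -1, -1, 1, 1, 1), array([175.47619279,  -3.75108627,  93.94023641])), (np.float64(0.7619156666920895), (-1, 1, -1, 1, 1, 1, -1), array([13.85681529,  3.45724294, 87.22792005]))]
3.791922331686237e-11
[[ 0.000e+00 -1.530e-02  1.435e-01]
 [-0.000e+00 -1.530e-02  2.709e-01]
 [-0.000e+00 -1.570e-02  2.709e-01]
 [ 0.000e+00 -1.570e-02  2.363e-01]
 [ 0.000e+00 -2.000e-04  2.363e-01]
 [ 0.000e+00 -2.000e-04  1.816e-01]
 [ 0.000e+00  0.000e+00  1.816e-01]
 [ 0.000e+00  0.000e+00  1.435e-01]]
```

The forward kinematics are now exact. I scan the redundancy for configurations well inside the joint ranges, for both the grasp and the place.

```bash
cat > kin.py <<'E'
from h import *
from scipy.optimize import least_squares
K=np.load("kin.npz"); LIM=np.array([[-169.35,169.35],[-19.33,120.38],[-80.79,83.38],[13.8,139.57],[-78.32,258.32],[9.67,109.79],[-169.56,169.56]])
def fk(j):
    M=R.identity(); x=K["l"][21:].copy()
    for i,a in enumerate("zyzyzyz"): M=M*R.from_euler(a,K["s"][i]*j[i],degrees=True); x+=M.apply(K["l"][3*i:3*i+3])
    return x,M*R.from_matrix(K["m"])
def solve(p,q,j0,w=.0):  # IK inside limits; margin weight keeps near j0
    T=R.from_euler("xyz",q,degrees=True)
    def f(j):
        x,M=fk(j); return np.r_[(x-p)*20,(T.inv()*M).as_rotvec()*8,w*(j-j0)/100]
    r=least_squares(f,np.clip(j0,LIM[:,0]+3.1,LIM[:,1]-3.1),bounds=(LIM[:,0]+3,LIM[:,1]-3),max_nfev=80)
    x,M=fk(r.x); e=np.linalg.norm(x-p)+.1*(T.inv()*M).magnitude(); return r.x,e
def margin(j): return np.min(np.minimum(j-LIM[:,0],LIM[:,1]-j))
E
python3 - <<'E'
from kin import *
np.set_printoptions(precision=0,suppress=True)
rng=np.random.default_rng(0); c=np.array(arm.current_joints()); print(fk(c)[0]-arm.current_eef_pos())
for name,pq in [("c+",grasp_case(.055,1)),("c-",grasp_case(.055,-1)),("r-",place(-1)),("r+",place(1))]:
    S=[]
    for _ in range(50):
        j0=LIM[:,0]+(LIM[:,1]-LIM[:,0])*rng.uniform(.1,.9,7); j0[0]=rng.uniform(-90,90)
        j,e=solve(*pq,j0)
        if e<1e-4: S.append((margin(j),j))
    S.sort(key=lambda t:-t[0]); print(name,len(S)); [print("  ",round(m,1),j) for m,j in S[:7]]
E
```

```text
[ 0.  0. -0.]
c+ 33
   21.1 [ 55.  42. -58. 118.  78.  31. -58.]
   21.0 [ 55.  42. -58. 118.  78.  31. -58.]
   17.7 [ 52.  40. -53. 118.  76.  27. -58.]
   17.1 [ 51.  39. -52. 118.  75.  27. -57.]
   16.7 [ 59.  46. -64. 118.  82.  36. -59.]
   16.3 [ 51.  39. -51. 118.  75.  26. -57.]
   15.8 [ 50.  38. -51. 118.  74.  25. -57.]
c- 40
   20.6 [ 54.  42. -57. 118.  78.  30. 122.]
   19.8 [ 54.  41. -56. 118.  77.  29. 122.]
   17.8 [ 58.  46. -63. 118.  81.  35. 121.]
   16.4 [ 51.  39. -51. 118.  75.  26. 123.]
   14.7 [ 49.  38. -49. 118.  73.  24. 123.]
   14.4 [ 60.  48. -66. 118.  83.  38. 121.]
   14.0 [ 48.  37. -48. 118.  73.  24. 124.]
r- 28
   19.5 [ 20.  38. -58. 120.  88.  35.  95.]
   19.4 [ 18.  37. -55. 120.  87.  34.  95.]
   19.4 [ 18.  36. -55. 120.  87.  33.  95.]
   19.4 [ 18.  36. -54. 120.  87.  33.  95.]
   19.3 [ 16.  35. -53. 120.  86.  32.  95.]
   19.2 [ 15.  34. -50. 120.  86.  30.  94.]
   19.2 [ 14.  34. -49. 120.  85.  30.  94.]
r+ 30
   19.6 [ 22.  40. -61. 120.  89.  38. -85.]
   19.6 [ 22.  39. -60. 120.  89.  38. -85.]
   19.4 [ 19.  37. -56. 120.  87.  34. -85.]
   19.2 [ 14.  34. -49. 120.  85.  30. -86.]
   19.1 [ 13.  33. -48. 120.  85.  29. -86.]
   18.2 [ 12.  33. -46. 121.  85.  28. -86.]
   16.6 [ 24.  42. -64. 120.  90.  41. -84.]
```

```bash
python3 - <<'E'
from kin import *
import sys
np.set_printoptions(precision=3,suppress=True)
JG=np.array([55.,42,-58,118,78,31,-58])
jg,e0=solve(*grasp_case(.055,1),JG); jh,e1=solve(*grasp_case(.055,1,.13),jg,.02); print(e0,e1,jg,jh,margin(jh))
c=np.array(arm.current_joints())
def path(a,b,n=9): return np.array([fk(a+(b-a)*t)[0]-OFF*fk(a+(b-a)*t)[1].as_matrix()[:,2] for t in np.linspace(0,1,n)])
print(path(c,jh))
P=path(c,jh)
if P[:,2].min()<.15: sys.exit("low")
arm.move_j(list(jh)); print(arm.current_time_s())
p,q=grasp_case(.055,1)
try: hit=arm.move_l(list(p),list(q),v=.12,threshold=12)
except arm.Unreachable as e: print("unreach",e); sys.exit()
print("hit",hit,arm.current_joints(),np.array(arm.current_eef_pos())-p)
if hit: sys.exit()
arm.command_gripper(0); w=arm.current_gripper_width(); print("w",w,arm.current_finger_force(),arm.current_contact_force(),arm.current_time_s())
if w<.05: sys.exit()
p,q=grasp_case(.055,1,.13)
arm.move_l(list(p),list(q),v=.12); print(arm.current_contact_force(),arm.current_gripper_width(),arm.current_joints(),arm.current_time_s())
E
```

```text
1.2441126976045518e-14 1.6086332038924218e-06 [ 54.894  42.188 -57.719 118.07   78.326  30.807 -58.438] [ 72.837  33.866 -77.79  120.221  59.013  38.116 -42.192] 3.000135587392606
[[ 0.566 -0.156  0.172]
 [ 0.548 -0.143  0.142]
 [ 0.532 -0.133  0.119]
 [ 0.519 -0.127  0.105]
 [ 0.513 -0.123  0.098]
 [ 0.515 -0.123  0.102]
 [ 0.524 -0.128  0.115]
 [ 0.54  -0.138  0.141]
 [ 0.561 -0.156  0.182]]low
```

```bash
python3 - <<'E'
from kin import *
import sys
np.set_printoptions(precision=3,suppress=True)
def at3(pq,j,J3):  # solve with J3 pulled to a value
    T=R.from_euler("xyz",pq[1],degrees=True)
    f=lambda k:(lambda x,M:np.r_[(x-pq[0])*20,(T.inv()*M).as_rotvec()*8,(k[2]-J3)/50])(*fk(k))
    r=least_squares(f,np.clip(j,LIM[:,0]+2.1,LIM[:,1]-2.1),bounds=(LIM[:,0]+2,LIM[:,1]-2),max_nfev=200); x,M=fk(r.x)
    return r.x,np.linalg.norm(x-pq[0])+.1*(T.inv()*M).magnitude()
J=np.array([50.,38,-50,118,74,25,-57])
chain=[]
for dz in np.linspace(0,.13,6):
    J,e=at3(grasp_case(.055,1,dz),J,-50); chain.append(J); print(round(dz,3),e,J,margin(J))
jh=J; c=np.array(arm.current_joints()); mid=(c+jh)/2; mid[1]-=14; mid[3]-=4
tip=lambda j:fk(j)[0]-OFF*fk(j)[1].as_matrix()[:,2]
P=[tip(a+(b-a)*t) for a,b in((c,mid),(mid,jh)) for t in np.linspace(0,1,6)]; print(np.array(P))
if min(p[2] for p in P)<.145: sys.exit("low")
arm.move_j(list(mid)); arm.move_j(list(jh)); print(arm.current_time_s())
p,q=grasp_case(.055,1)
try: hit=arm.move_l(list(p),list(q),v=.12,threshold=12)
except arm.Unreachable as e: print("unreach",e); sys.exit()
print("hit",hit,arm.current_joints(),np.array(arm.current_eef_pos())-p)
if hit: sys.exit()
arm.command_gripper(0); w=arm.current_gripper_width(); print("w",w,arm.current_finger_force(),arm.current_contact_force(),arm.current_time_s())
if w<.05: sys.exit()
p,q=grasp_case(.055,1,.13)
arm.move_l(list(p),list(q),v=.12); print(arm.current_contact_force(),arm.current_gripper_width(),arm.current_joints(),arm.current_time_s())
E
```

```text
0.0 3.3429102637579666e-16 [ 49.7    38.186 -50.    118.36   74.082  25.06  -56.828] 15.389979447357865
0.026 1.026866633263829e-15 [ 50.423  34.45  -50.    119.242  66.997  24.018 -51.223] 14.347729836742486
0.052 2.386819497535162e-15 [ 51.245  30.684 -50.    119.953  58.946  23.267 -44.531] 13.596975802310302
0.078 1.6207359763904284e-15 [ 52.18   26.902 -50.    120.489  50.069  22.922 -36.884] 13.252016246738146
0.104 3.1756435339831912e-15 [ 53.244  23.118 -50.    120.845  40.677  23.085 -28.587] 13.41500481676656
0.13 1.9169067751352482e-15 [ 54.454  19.348 -50.    121.021  31.214  23.824 -20.08 ] 14.15380094209455
[[ 0.566 -0.156  0.172]
 [ 0.575 -0.156  0.201]
 [ 0.583 -0.158  0.231]
 [ 0.59  -0.16   0.264]
 [ 0.595 -0.162  0.297]
 [ 0.6   -0.164  0.332]
 [ 0.6   -0.164  0.332]
 [ 0.593 -0.164  0.293]
 [ 0.585 -0.164  0.258]
 [ 0.576 -0.162  0.227]
 [ 0.568 -0.159  0.202]
 [ 0.561 -0.156  0.182]]
25.8917
hit False [ 31.819  30.796 -26.441 119.468  53.854  11.966 -42.657] [ 0.    -0.     0.001]
w 0.10265247244637192 59.46927845478058 [-3.943 -0.007  6.929] 27.4917
[-0.054 -0.261 -1.589] 0.10894133917972224 [ 55.411  19.776 -51.21  120.994  32.456  24.149 -21.136] 28.725
```

The grip holds 10 mm and the module weighs in at 1.6 N. Next: the transfer with the turn, checked by FK for the module's corners first.

```bash
cat >> kin.py <<'E'
def at3(pq,j,J3,w=1):
    T=R.from_euler("xyz",pq[1],degrees=True)
    f=lambda k:(lambda x,M:np.r_[(x-pq[0])*20,(T.inv()*M).as_rotvec()*8,w*(k[2]-J3)/50])(*fk(k))
    r=least_squares(f,np.clip(j,LIM[:,0]+2.1,LIM[:,1]-2.1),bounds=(LIM[:,0]+2,LIM[:,1]-2),max_nfev=300); x,M=fk(r.x)
    return r.x,np.linalg.norm(x-pq[0])+.1*(T.inv()*M).magnitude()
def corners(j):
    x,M=fk(j); Q=M.as_matrix(); t=x-OFF*Q[:,2]; return np.array([t+Q[:,2]*.055+Q[:,0]*.09,t+Q[:,2]*.055-Q[:,0]*.09])
E
python3 - <<'E'
from kin import *
np.set_printoptions(precision=3,suppress=True)
c=np.array(arm.current_joints())
J=np.array([15.,34,-50,120,86,30,94]); 
for L in(0,.03,.06,.1):
    J,e=at3(place(-1,L,.003),J,-50); print("rest",L,e,J,margin(J)); 
jp=J
up=c.copy(); up[1]-=22; up[3]-=6
for n,a,b in(("up",c,up),("tr",up,None),("dn",None,jp)):
    v2=jp.copy(); v2[1]-=20; v2[3]-=4
    a=v2 if a is None else a; b=v2 if b is None else b
    for t in np.linspace(0,1,7): print(n,corners(a+(b-a)*t).ravel())
np.savez("plan.npz",up=up,v2=v2,jp=jp)
E
```

```text
rest 0 4.810678645412732e-12 [ 14.42   34.118 -50.    119.994  85.087  30.192  95.117] 19.57612338622205
rest 0.03 1.527255085276599e-15 [ 14.888  29.634 -50.    121.175  78.631  28.47   99.518] 18.394654436079094
rest 0.06 1.3435417395489445e-15 [ 15.487  25.076 -50.    122.128  70.967  26.927 105.3  ] 17.256568515989294
rest 0.1 3.0673665044381456e-13 [ 16.543  18.912 -50.    123.028  58.726  25.427 115.326] 15.757485121346955
up [ 0.589 -0.067  0.131  0.579 -0.247  0.131]
up [ 0.605 -0.078  0.166  0.594 -0.257  0.175]
up [ 0.62  -0.086  0.202  0.608 -0.265  0.22 ]
up [ 0.633 -0.092  0.239  0.619 -0.269  0.267]
up [ 0.643 -0.095  0.278  0.627 -0.271  0.314]
up [ 0.652 -0.096  0.318  0.634 -0.269  0.363]
up [ 0.659 -0.094  0.359  0.638 -0.264  0.412]
tr [ 0.659 -0.094  0.359  0.638 -0.264  0.412]
tr [ 0.635 -0.05   0.329  0.688 -0.186  0.434]
tr [ 0.616 -0.025  0.312  0.722 -0.086  0.444]
tr [ 0.611 -0.01   0.311  0.731  0.024  0.44 ]
tr [0.621 0.011 0.325 0.714 0.131 0.422]
tr [0.642 0.049 0.352 0.676 0.221 0.392]
tr [0.661 0.112 0.384 0.626 0.286 0.358]
dn [0.661 0.112 0.384 0.626 0.286 0.358]
dn [0.661 0.108 0.342 0.624 0.282 0.32 ]
dn [0.658 0.104 0.3   0.619 0.279 0.282]
dn [0.652 0.101 0.258 0.612 0.276 0.245]
dn [0.643 0.1   0.217 0.602 0.275 0.208]
dn [0.632 0.098 0.177 0.59  0.273 0.173]
dn [0.618 0.098 0.139 0.576 0.273 0.139]
```

```bash
cat >> kin.py <<'E'
def modrest(d,lift=0):
    q,n,u=frame(SY,30,1); Y=R.from_euler("z",SY).as_matrix()@[0,1,0]
    P=(cloud(d).reshape(-1,3)-RO)@np.stack([-u,Y,n],1)  # rest frame
    k=(P[:,0]>-.085-lift-.0)&(P[:,0]<-.055*0-lift+.01)&(abs(P[:,1])<.11)&(P[:,2]>.003)&(P[:,2]<.022); P=P[k]
    A=np.c_[P[:,:2],np.ones(len(P))]; g=np.ones(len(P),bool)
    for _ in range(3):
        c=np.linalg.lstsq(A[g],P[g,2],rcond=None)[0]; g=abs(A@c-P[:,2])<.004
    S=P[g]; print("n",len(S),"tilt deg x,y",np.degrees(c[:2]),"z0 at mid",c@[-.04-lift,0,1],"rect",cv2.minAreaRect((S[:,:2]*1000).astype(np.float32)),"ext",np.percentile(S,[1,99],axis=0).ravel())
E
python3 - <<'E'
from kin import *
np.set_printoptions(precision=4,suppress=True)
p=np.load("plan.npz")
for k in("up","v2","jp"): arm.move_j(list(p[k]))
print(arm.current_time_s(),arm.current_gripper_width(),arm.current_contact_force(),arm.current_eef_pos()-place(-1,.1,.003)[0])
arm.wait(.2); d=arm.get_image("scene"); modrest(d,.1)
print(arm.tip_of(d,"module")[:2],proj(d,RO+frame(SY,30,1)[1]*.008+frame(SY,30,1)[2]*.14))
print(arm.tip_of(d,"rest")[:4],proj(d,RO))
s=arm.get_image("side")
cv2.imwrite("pics/h9.png",np.hstack([cv2.resize(d["frame"][120:280,270:430,::-1],(400,400)),cv2.resize(s["frame"][180:320,180:320,::-1],(400,400))]))
E
```

```text
32.6 0.10439401878628972 [-0.4239 -0.2122 -0.5143] [0.001  0.0007 0.0014]
n 1825 tilt deg x,y [ 0.4036 -0.0644] z0 at mid 0.01353084877730661 rect ((-142.48416137695312, -4.0585174560546875), (180.8477783203125, 84.4626235961914), 89.14984130859375) ext [-0.1813 -0.0932  0.0097 -0.1023  0.0838  0.0175]
[{'uv': [351.8, 189.7], 'p': 0.91}, {'uv': [289.4, 302.7], 'p': 0.2}] [351.1975 190.0497]
[{'uv': [415.5, 304.1], 'p': 0.84}, {'uv': [264.2, 173.3], 'p': 0.71}, {'uv': [353.2, 237.0], 'p': 0.68}, {'uv': [340.9, 179.7], 'p': 0.66}] [355.0504 239.8496]
```

View pics/h9.png

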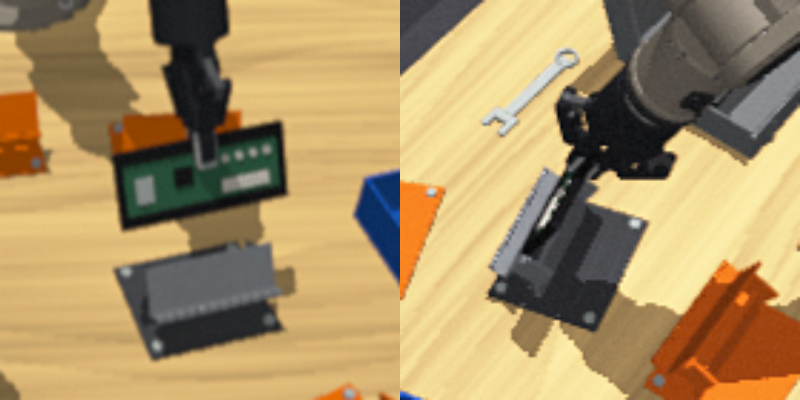

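The pose in hand matches the prediction: connector side out, square, y offset -4 mm (board around (200,175) in the left crop, grey rest below it). Lowering onto the ledge with a contact stop.

```bash
python3 - <<'E'
from kin import *
np.set_printoptions(precision=4,suppress=True)
_,n,u=frame(SY,30,-1)
p,q=place(-1,.012,.003); h=arm.move_l(list(p),list(q),v=.12,threshold=10); print("pre",h,arm.current_contact_force())
if not h:
    p,q=place(-1,-.006,.003); h=arm.move_l(list(p),list(q),v=.02,threshold=5)
p0,_=place(-1,0,0); e=np.array(arm.current_eef_pos())-p0
print("hit",h,"lift",e@u,"out",e@n,arm.current_contact_force(),arm.current_time_s())
d=arm.get_image("scene"); modrest(d)
E
```

```text
pre False [-0.1937  0.3018 -1.239 ]
hit True lift -0.00033142041112449043 out 0.003168510459391193 [-0.5724 -0.2939  3.1813] 34.5167
n 1658 tilt deg x,y [0.2403 0.0261] z0 at mid 0.01186840843129734 rect ((-40.15777587890625, -4.230445861816406), (86.56887817382812, 182.90467834472656), 1.61210298538208) ext [-0.08   -0.0938  0.008  -0.0011  0.0839  0.0157]
```

```bash
python3 - <<'E'
from kin import *
np.set_printoptions(precision=4,suppress=True)
arm.command_gripper(.35); arm.wait(.3)
d=arm.get_image("scene"); modrest(d)
p,q=place(-1,.10,.003); arm.move_l(list(p),list(q),v=.12); arm.wait(.4)
print(arm.current_time_s(),arm.current_contact_force())
d=arm.get_image("scene"); modrest(d); s=arm.get_image("side")
cv2.imwrite("pics/f10.png",np.hstack([cv2.resize(d["frame"][140:300,160:430,::-1],(480,284)),cv2.resize(s["frame"][180:320,180:320,::-1],(284,284))]))
E
```

```text
n 1641 tilt deg x,y [2.8958 0.3221] z0 at mid 0.009508678881345514 rect ((-38.7440071105957, -4.528076171875), (181.1292266845703, 83.75070190429688), 89.63768005371094) ext [-0.0798 -0.0935  0.0047 -0.0012  0.0836  0.0145]
36.6333 [-1.1937 -0.4124 -0.224 ]
n 1807 tilt deg x,y [2.9034 0.2663] z0 at mid 0.009430561139836355 rect ((-40.55562210083008, -4.388908386230469), (82.3857192993164, 181.99026489257812), 0.07772794365882874) ext [-0.0805 -0.0936  0.0049 -0.0014  0.0836  0.0145]
```

View pics/f10.png

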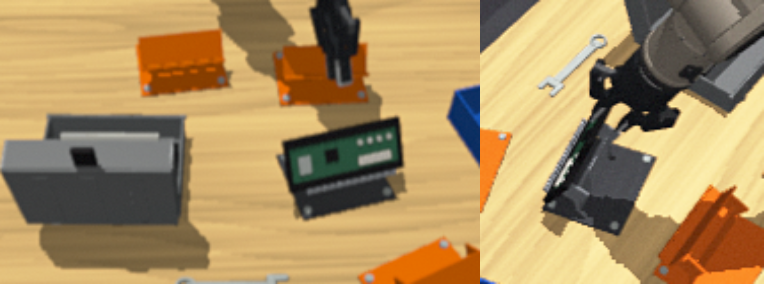

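The module rests on the stand, connector side out and square, and the lid is open. The gripper is clear, so I hand the job in.

```bash
python3 -c "
from bench import arm
print(arm.finish_job(),arm.current_time_s())"
```

```text
the job is handed in; nothing more can be done
the job is handed in; nothing more can be done
```

I handed the job in at about 37 s: the lid is open, and the module stands display side hidden on the grey rest's ledge, about 4 mm off centre and leaning within about 3°; the call returned no verdict.

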